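Level the spice shelf at its foot and hold the knob

TASK

The spice shelf is out of level because its one levelling foot is too low: lay the spirit level, sole down, lengthwise on the middle of the free part of the board, press it down firmly so that it beds, and let go of it. Then grip the foot's knob, push it down to its stop so that its clutch bites, and, still pushing, turn it clockwise until the bubble stands centred between the two lines. Finish while still gripping the knob and holding it fully down, so that the lock nut can be tightened underneath, and leave the jars and everything else where they stand.

Things in the scene. Friction and masses are not known exactly. Their poses are not given: they have to be found in the camera images.
- level: Aluminium spirit level, 160 long (its y axis) x 26 wide (x) x 42 high (z), about 0.2 kg, black end caps; it starts on its sole on the worktop, left front. Origin: centre of the sole. A vial lies along y in a 60 mm gap in the middle of the top. Grip it across its width; either way round will do on the shelf.
- vial (a point): Top of the vial at the middle of the spirit level, 41 mm above its sole: read the bubble here, from above.
- bubble (a joint): Position (m) of the 12 mm long pale bubble along the level's own +y axis: 0 is centred between the two black lines, 16 mm apart. It drifts to the higher end, 1.3 mm per mrad of tilt, takes about 2 s to settle, and stops at +-13 mm. Raising the foot moves it 5 mm per rad of knob turn, away from the jars' end.
- board_mid (a point): Middle of the free part of the shelf's board, on its top face, 90 mm above the worktop. Axes: y along the shelf, from the levelling foot toward the jars, x across, z up. In this frame the board covers x -75..75, y -130..180 mm, the jars start at y 123, the knob's axis is at x 0, y -165. The level is to lie parallel to y, its origin within 30 mm along y and 45 mm across.
- board: The shelf: oak board, 150 x 310 x 14 mm, with two fixed steel legs near the jars' end and a bracket for the levelling foot at the other end. Origin on the worktop midway between the fixed feet: x 0, y 85, z -90 mm in the frame of board_mid; same axes. It tilts by a few mrad with the foot, but does not give when pressed.
- knob_top (a point): Centre of the top of the levelling foot's black fluted knob, 130 mm above the worktop when up (its axes turn with the knob). The knob is a round grip 35 mm wide and 28 mm high on a skirt 42 mm wide, 6 mm thick, whose underside is 6 mm higher than the board's top. Grip it from above by its sides at any angle.
- knob: The same knob as a body; origin on its axis 40 mm below its top. A spring holds it up and it idles unless pushed home; pushed to its stop with 8 to 20 N in all its clutch bites and it drives the foot screw. Clockwise seen from above raises the foot, 6 mm a turn on a 250 mm base; it starts 0.75 to 1.3 rad too low and stays as it is if the knob is let up.
- press (a joint): How far the knob is pushed down (m): 0 up, 0.005 at its stop, where the clutch bites. The spring takes 2 N to start and 4 N at the stop; the clutch needs 3 N or more beyond that.
- jar_green: Spice jar with a green cap, 44 mm across, 100 high, standing on the jars' end of the board; origin under its centre.
- jar_red: Spice jar with a red cap, 45 mm across, 106 high, beside the other one on the board.
- tin: Plain tin, 66 mm across, 67 high, behind the shelf.
- mug: Blue glass mug, 84 mm across, 89 high, at the left behind the spirit level.
- lemon: Lemon, 78 x 55 mm, at the right.
- garlic: Garlic bulb, 60 mm, under the shelf.

How it is judged:
On the way, in this order (a step that is already met when the one before it is completed fails the run):
1. the spirit level lies sole down lengthwise on the middle of the free board and is pressed down onto it (x of level in the frame of board_mid between -0.045 and 0.045 m and y of level in the frame of board_mid between -0.03 and 0.03 m and z of level in the frame of board_mid between -0.004 and 0.004 m and angle between the y axis of level and the y axis of board_mid, either way round below 0.15 rad and angle between level's own z axis and vertical below 0.05 rad and contact force between level and board above 6 N), for 0.2 s.
2. the level is let go and the knob is pushed down to its stop, the bubble still off centre (x of level in the frame of board_mid between -0.045 and 0.045 m and y of level in the frame of board_mid between -0.03 and 0.03 m and z of level in the frame of board_mid between -0.004 and 0.004 m and angle between the y axis of level and the y axis of board_mid, either way round below 0.15 rad and angle between level's own z axis and vertical below 0.05 rad and contact force between the fingers and level below 0.2 N and value of joint press above 0.0044 m and contact force between the fingers and knob above 3 N and (value of joint bubble above 0.0025 m or value of joint bubble below -0.0025 m)), for 0.15 s.
At the end, for the whole second after the job is handed in: The spirit level rests alone, sole down, lengthwise on the board (origin within 30 mm along, 45 mm across of board_mid, 0.15 rad), its bubble within 2 mm of centre, and the gripper still grips the knob and keeps it down at its stop (over 4.4 mm) (x of level in the frame of board_mid between -0.045 and 0.045 m and y of level in the frame of board_mid between -0.03 and 0.03 m and z of level in the frame of board_mid between -0.004 and 0.004 m and angle between the y axis of level and the y axis of board_mid, either way round below 0.15 rad and angle between level's own z axis and vertical below 0.05 rad and contact force between the fingers and level below 0.2 N and value of joint press above 0.0044 m and contact force between the fingers and knob above 3 N and value of joint bubble between -0.002 and 0.002 m and linear speed of level below 0.01 m/s); the arm keeps its last pose, push and grip.
It fails at once if a jar or another bystander is shifted more than 30 mm or knocked over (distance of any of jar_green, jar_red, tin, mug, lemon, garlic from where it was at the start of the episode above 0.03 m or angle between any of jar_green, jar_red, tin, mug's own z axis and vertical above 0.5 rad).
It also fails if it takes over 58 s, if anything falls off the work surface, if the arm or the gripper's body presses on something with over 40 N, if the wrist force passes 120 N, or if a joint passes its speed limit or range.

ROBOT

A 6-joint arm with a two-finger parallel gripper is mounted at the origin on a cart in front of the work surface, level with it; the furniture and walls round the work are solid. World frame = base frame: x ahead of the robot, y to its left, z up, the work surface at z = 0. Lengths are in m, angles in rad, forces in N, time in s.
With the tool pointing down it reaches from about 0.35 to 0.8 m from the base axis. Payload 7.3 kg.
Tool frame: the origin (TCP) lies between the finger pads; the fingertips stand 25 mm ahead of it and the grasp point (between the pads) lies 6 mm ahead of it (r.tip_extent is the distance from the TCP to the fingertips, in m); z points along the fingers, y is the line along which they close (so a half turn about z gives the same grasp; the last joint's range is limited). The gripper opens to 85 mm and grips with 20 to 120 N. Pads are 22 mm wide; open, the fingers measure 114 mm over their backs; the gripper's body (76 mm by 85 mm) begins 54 mm behind the grasp point. The pads swing forward as they close: fully open they stand 13 mm farther back than shut.
Start: joints at [-1.285, 0.342, 1.524, -0, 1.275, -0.146], TCP at [0.22, -0.477, 0.256] pointing down, gripper open.
Joint ranges: [-2.53, 2.53], [-0.77, 2.02], [0.04, 2.7], [-1, 4.14], [0.28, 2.66], [-3.11, 3.11]. Speed limits (rad/s): [2.57, 2.57, 3.14, 3.14, 3.14, 3.14].

INTERFACE

Orientations are given as a unit quaternion [x, y, z, w].
In Python, from workcell import r, command_gripper, optics gives the robot as it stands. The module is installed in compiled form; this text tells all that it offers. Calls block until the motion is done:
- r.reach(position, orientation): joint-space move of the TCP to a pose.
- r.move_straight(position, orientation=None, speed=0.15, max_force=None): straight line of the TCP; orientation=None keeps the orientation; speed is the mean speed in m/s. With max_force (N) it stops when the force on the tool has changed by that much, and returns True; else False.
- r.movej(angles): joint-space move.
- command_gripper(opening, force=None): finger opening in m; force is the grip in N (None keeps the last); returns when the fingers have stopped.
- r.hold(seconds).
- r.solve_ik(position, orientation): joint angles nearest the present ones, or None.
- r.read_state(): the state.
- optics.get_image(name): name is "scene" or "top"; returns (picture, depth): 400x640x3 uint8, red, green, blue; 400x640 float32, m along the optical axis (not along the pixel's ray), 0 where there is no reading.
- optics.camera_model(name): a dict with "K" (3x3 intrinsics, pixels), "R" (3x3) and "t" (3): a world point X has camera coordinates R X + t. Camera axes: x right, y down, z forward; pixel columns grow to the right and rows downward; lengths in m; the calibration is good to about 2 mm. A picture is of the moment at which its call begins. camera_model takes no time and is no camera call.
A pose or a line that the arm cannot do raises r.PlanningError and nothing moves.
- r.finish_job(): hands the job in; it is judged then, once.
The state is a dict: "time_s": time; "joint_positions": joint angles; "dq": joint speeds; "tau": joint torques, N m; "eef_pos": TCP position; "eef_rot": TCP orientation; "contact_force": force on the tool from outside, world axes, zero at the start; "torque": the same for the moment, N m; "grip_width": finger opening in m; "grip_force": force on a finger pad.
Only numpy, scipy, OpenCV 4.12 (cv2) and the standard library are available. Lean on these libraries where they do the work, as an engineer would, in place of code of your own. Each camera call takes 0.05 s, during which the arm holds its last target. There are 200 camera calls.

## Working session

There is one attempt and no reset: what is moved stays moved. The work goes in short steps, each a Python script; the robot and the scene stay as the last script left them, time stands still between calls to the robot, and variables do not carry over. Pictures are saved under pics/ and viewed, at most 10 in all, crops included, and the job is handed in when it is done.

```bash
mkdir -p pics; ls
python3 - <<'E'
from workcell import r, command_gripper, optics
import cv2,numpy as np
for n in("scene","top"):
    im,d=optics.get_image(n); cv2.imwrite(f"pics/{n}0.png",im[:,:,::-1]); np.savez(f"{n}0.npz",im=im,d=d,**optics.camera_model(n))
    m=optics.camera_model(n); print(n,m["K"],m["R"],m["t"],(d==0).mean())
print(r.read_state())
E
```

```text
pics
scene [[404.32138009   0.         324.17635861]
 [  0.         404.32138009 193.66683093]
 [  0.           0.           1.        ]] [[-0.83678411 -0.54752896  0.00209861]
 [-0.35287131  0.53635178 -0.76668677]
 [ 0.41865762 -0.64229184 -0.6420179 ]] [0.40240065 0.29091308 1.14331263] 0.00378515625
top [[415.95861327   0.         320.55055631]
 [  0.         415.95861327 200.67737557]
 [  0.           0.           1.        ]] [[ 0.47403908 -0.88048466 -0.00580604]
 [-0.82944512 -0.44432797 -0.33851653]
 [ 0.29547883  0.16528585 -0.94094253]] [-0.2968745   0.42076962  1.44263805] 0.0040625
{'time_s': 0.1, 'joint_positions': array([-1.28500496e+00,  3.42657406e-01,  1.52489015e+00,  5.62664662e-06,
        1.27541960e+00, -1.45969726e-01]), 'dq': array([-0.00090194, -0.00346185, -0.00439185, -0.00190396, -0.00013295,
       -0.00038203]), 'tau': array([ 2.63497655e-03, -4.34444976e+01, -2.46491736e+01, -1.71501651e-04,
        4.60866155e-03,  1.79034123e-05]), 'eef_pos': array([ 0.21964371, -0.47649927,  0.25570412]), 'eef_rot': array([ 9.76788098e-01,  2.14206766e-01, -4.53230247e-05, -6.85763327e-04]), 'contact_force': array([-0.57194496,  0.38982147,  0.405278  ]), 'torque': array([ 0.01351615,  0.04131021, -0.03569782]), 'grip_force': 0.0, 'grip_width': 0.08556947172705057}
```

View pics/scene0.png

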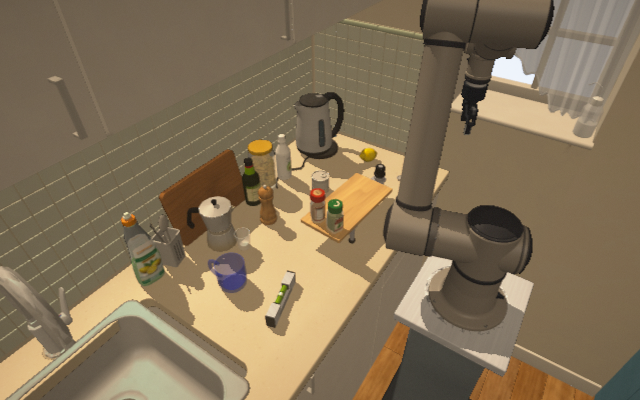

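View pics/top0.png

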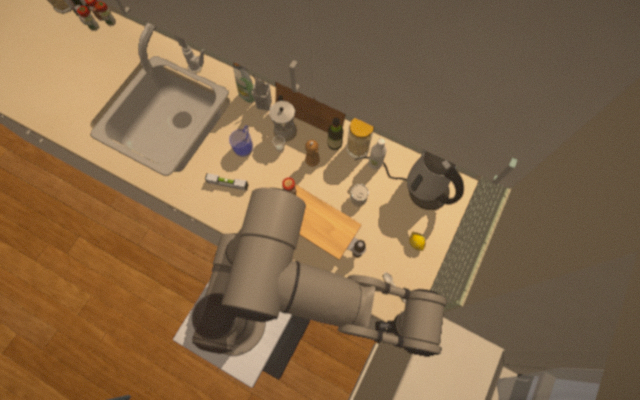

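The scene view shows the level at about (281,298), the shelf at (348,205), the knob at (380,170) and the mug at (231,272). The top view shows the level at (227,182), the board at (325,220) and the knob at (359,247), with the arm hiding the board's jar corner.

```bash
cat > h.py <<'E'
import numpy as np,cv2
def cloud(d,m):
    v,u=np.mgrid[:400,:640]; K=m["K"]
    c=np.stack([(u-K[0,2])*d/K[0,0],(v-K[1,2])*d/K[1,1],d],-1)
    return (c-m["t"])@m["R"]     # R^T (c-t)
def proj(X,m):
    c=np.asarray(X)@m["R"].T+m["t"]; p=c@m["K"].T; return p[...,:2]/p[...,2:]
def ray(uv,z,m):
    uv=np.atleast_2d(uv); dirs=np.c_[uv,np.ones(len(uv))]@np.linalg.inv(m["K"]).T@m["R"]; o=-m["R"].T@m["t"]
    return o+dirs*((z-o[2])/dirs[:,2])[:,None]
E
python3 - <<'E'
from h import *
roi={"scene":{"level":(255,262,305,330),"board":(300,165,395,240),"knob":(370,158,392,186)},
"top":{"level":(198,168,254,196),"board":(285,180,366,262),"knob":(346,234,372,262)}}
for n in roi:
    z=np.load(n+"0.npz"); P=cloud(z["d"],z); im=z["im"]; hsv=cv2.cvtColor(im,cv2.COLOR_RGB2HSV)
    def sel(k,lo,hi,extra=True):
        a,b,c,e=roi[n][k]; M=np.zeros((400,640),bool); M[b:e,a:c]=1
        return M&(P[...,2]>lo)&(P[...,2]<hi)&(z["d"]>0)&extra
    for k,lo,hi,ex in(("level",.03,.055,True),("board",.08,.1,hsv[...,1]>70),("knob",.12,.145,hsv[...,2]<90)):
        M=sel(k,lo,hi,ex); Q=P[M]; 
        rect=cv2.minAreaRect((Q[:,:2]*1000).astype(np.float32))
        print(n,k,len(Q),"medz",np.median(Q[:,2]).round(4),"mean",Q.mean(0).round(4),"rect",np.round(rect[0],1),np.round(rect[1],1),round(rect[2],1))
        if k!="knob": print(np.round(cv2.boxPoints(rect)))
    # jars etc: heights
    ims=cv2.resize(im[roi[n]["level"][1]:roi[n]["level"][3],roi[n]["level"][0]:roi[n]["level"][2]],None,fx=7,fy=7,interpolation=cv2.INTER_CUBIC)
    b=roi[n]["board"];jm=cv2.resize(im[b[1]-20:b[3]+5,b[0]-5:b[2]+15],None,fx=4,fy=4,interpolation=cv2.INTER_CUBIC)
    W=max(ims.shape[1],jm.shape[1]); pad=lambda a:np.pad(a,((0,0),(0,W-a.shape[1]),(0,0)))
    cv2.imwrite(f"pics/{n}1.png",cv2.resize(np.vstack([pad(ims),pad(jm)]),None,fx=.75,fy=.75)[...,::-1])
E
```

```text
scene level 453 medz 0.0404 mean [0.4222 0.3079 0.0397] rect [425.3 301.3] [ 26.7 162.8] 16.0
[[390. 376.]
 [435. 219.]
 [460. 227.]
 [416. 383.]]
scene board 2351 medz 0.0889 mean [ 0.4239 -0.0798  0.0889] rect [432.4 -97. ] [362.4 151.8] 85.6
[[ 343. -272.]
 [ 494. -283.]
 [ 522.   78.]
 [ 371.   90.]]
scene knob 38 medz 0.1273 mean [ 0.418  -0.2549  0.1268] rect [ 420.3 -259.9] [29.6 31.5] 65.3
top level 270 medz 0.0424 mean [0.4235 0.3006 0.0416] rect [424.5 301.1] [ 29.2 163.5] 16.9
[[387. 375.]
 [434. 219.]
 [462. 227.]
 [415. 384.]]
top board 2435 medz 0.0909 mean [ 0.4352 -0.1259  0.0909] rect [ 431.6 -114.5] [333.9 151.6] 85.3
[[ 342. -275.]
 [ 493. -287.]
 [ 521.   46.]
 [ 370.   58.]]
top knob 30 medz 0.1289 mean [ 0.411  -0.2638  0.1285] rect [ 413.1 -264. ] [18.3 31.8] 6.6
```

View crops.

View pics/scene1.png

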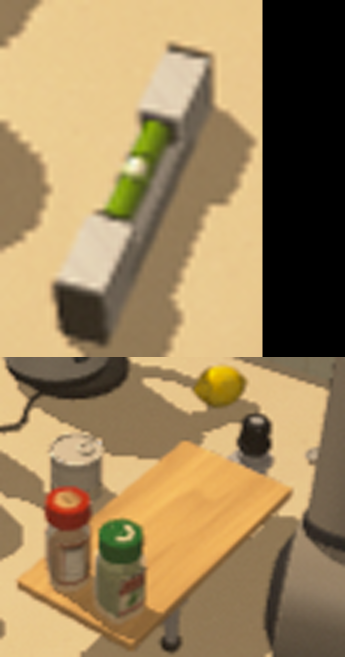

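View pics/top1.png

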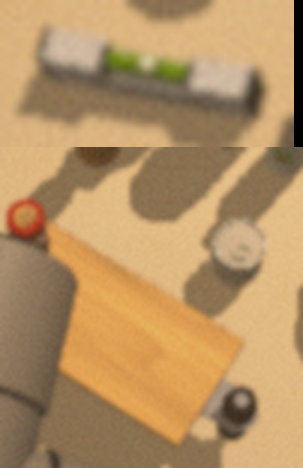

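Run:
```python
from h import *
for n in("scene","top"):
    z=np.load(n+"0.npz"); print(n,-z["R"].T@z["t"])
    a=ray([[281,298]] if n=="scene" else [[227,182]],.041,z)
    # pixels per mm along level axis
    X=np.array([[.4249,.3012,.041],[.4249-.00275,.3012+.00961,.041]]); print(a,proj(X,z))
    X=np.array([[.431,-.0955,.131],[.4318,-.0855,.131]]); print(proj(X,z))
```

```text
scene [-0.03927919  0.79863464  0.95622191]
[[0.41497392 0.31337483 0.041     ]] [[280.86744529 293.1827259 ]
 [279.48345678 296.11225984]]
[[353.48622717 189.67889495]
 [351.70539384 191.24671233]]
top [ 0.06346643 -0.31288139  1.4981533 ]
[[0.41987401 0.29123818 0.041     ]] [[225.50292105 179.77337423]
 [222.97906195 179.2600548 ]]
[[317.86518397 218.51591183]
 [315.42272184 217.00984826]]
```

```bash
cat >> h.py <<'E'
def quat(th):
    "tool down, closing line (tool y) at world angle th"
    from scipy.spatial.transform import Rotation as R
    y=np.array([np.cos(th),np.sin(th),0]); z=np.array([0,0,-1.]); return R.from_matrix(np.c_[np.cross(y,z),y,z]).as_quat()
def profile(im,m,c,ax,half=.045):
    "red-channel and greenness profile along the vial (c = vial top, ax = unit axis)"
    s=np.arange(-half,half,.0005); uv=proj(np.array(c)+s[:,None]*np.array([*ax,0]),m).astype(np.float32)
    p=cv2.remap(im.astype(np.float32),uv[None,:,0],uv[None,:,1],cv2.INTER_CUBIC)[0]
    return s,p
def bubble(im,m,c,ax):
    s,p=profile(im,m,c,ax); b=p[:,2]; g=p[:,1]-p[:,2]      # blue is high on bubble and body, low on green
    mid=np.abs(s)<.022; base=np.median(b[np.abs(s)<.026]); w=np.clip(b-base-8,0,None)*mid
    if w.sum()==0: return None
    bc=(w*s).sum()/w.sum(); t=.5*(np.percentile(g,95)+np.percentile(g,5)); on=s[g>t]
    return bc*1e3,on.min()*1e3,on.max()*1e3,(bc-(on.min()+on.max())/2)*1e3
E
python3 - <<'E'
from h import *
from workcell import r
a=np.arctan2(.961,-.275)
for n in("scene","top"):
    z=np.load(n+"0.npz")
    for o in(-.004,0,.004): print(n,bubble(z["im"],z,[.4249+o,.3012,.039],[np.cos(a),np.sin(a)]))
print(r.tip_extent)
b=np.arctan2(.997,.077)
for name,p,th in(("level",[.4249,.3012,.03],a+np.pi/2),("mid",[.431,-.0955,.12],b+np.pi/2),("knob",[.4195,-.26,.12],b+np.pi/2)):
    for k in(0,np.pi,-np.pi/2,np.pi/2): print(name,th,k,r.solve_ik(p,quat(th+k)))
E
```

```text
scene (np.float64(-0.5104974619015962), np.float64(-29.499999999999986), np.float64(28.000000000000068), np.float64(0.23950253809836292))
scene (np.float64(-0.48533188441673725), np.float64(-29.499999999999986), np.float64(29.500000000000068), np.float64(-0.4853318844167789))
scene (np.float64(0.3219814500257583), np.float64(-28.999999999999986), np.float64(30.000000000000068), np.float64(-0.1780185499742838))
top (np.float64(-1.063825850608861), np.float64(-27.999999999999982), np.float64(27.500000000000068), np.float64(-0.8138258506089023))
top (np.float64(0.5659436172097045), np.float64(-27.499999999999982), np.float64(30.000000000000068), np.float64(-0.6840563827903382))
top (np.float64(2.0282684382103042), np.float64(-26.999999999999982), np.float64(31.50000000000007), np.float64(-0.2217315617897395))
0.025
level 3.4203045703700927 0 [ 4.69435160e-01  6.27400219e-01  1.78565773e+00 -4.44089210e-16
  7.28534702e-01 -2.95086941e+00]
level 3.4203045703700927 3.141592653589793 [ 4.69435160e-01  6.27400219e-01  1.78565773e+00 -4.44089210e-16
  7.28534702e-01  1.90723243e-01]
level 3.
[... 668 characters left out ...]
88571275e+00]
mid 3.064513966808855 1.5707963267948966 [-3.91995107e-01  3.67400921e-01  1.92952853e+00 -4.44089210e-16
  8.44663198e-01  1.25587991e+00]
knob 3.064513966808855 0 [-7.10266245e-01  4.45218303e-01  1.79215939e+00 -4.44089210e-16
  9.04214958e-01  2.50840510e+00]
knob 3.064513966808855 3.141592653589793 [-7.10266245e-01  4.45218303e-01  1.79215939e+00 -4.44089210e-16
  9.04214958e-01 -6.33187558e-01]
knob 3.064513966808855 -1.5707963267948966 [-7.10266245e-01  4.45218303e-01  1.79215939e+00 -4.44089210e-16
  9.04214958e-01 -2.20398388e+00]
knob 3.064513966808855 1.5707963267948966 [-7.10266245e-01  4.45218303e-01  1.79215939e+00 -4.44089210e-16
  9.04214958e-01  9.37608769e-01]
```

Run:
```python
from h import *
from workcell import r, command_gripper, optics
a=np.arctan2(.961,-.275); qa=quat(a-np.pi/2)
command_gripper(.06,60)
r.reach([.4249,.3012,.30],qa); r.move_straight([.4249,.3012,.031],speed=.2,max_force=15)
s=r.read_state(); print(s["eef_pos"],s["joint_positions"])
command_gripper(.0,50); s=r.read_state(); print(s["grip_width"],s["grip_force"],s["eef_pos"])
r.move_straight([.4249,.3012,.31],speed=.25)
for n in("scene","top"):
    im,d=optics.get_image(n); np.savez(f"{n}1.npz",im=im,d=d,**optics.camera_model(n))
s=r.read_state(); print(s["grip_width"],s["time_s"],s["contact_force"])
im=np.load("scene1.npz")["im"]; im2=np.load("top1.npz")["im"]
cv2.imwrite("pics/grip.png",np.vstack([cv2.resize(im[60:360,200:420],None,fx=1.3,fy=1.3),])[...,::-1])
# refined board/knob from unobstructed top view
z=np.load("top1.npz"); P=cloud(z["d"],z); hsv=cv2.cvtColor(z["im"],cv2.COLOR_RGB2HSV)
M=np.zeros((400,640),bool); M[160:265,240:375]=1
B=P[M&(abs(P[...,2]-.09)<.006)&(hsv[...,1]>90)]; rc=cv2.minAreaRect((B[:,:2]*1000).astype(np.float32)); print(rc,cv2.boxPoints(rc))
Kn=P[M&(P[...,2]>.118)&(P[...,2]<.145)&(hsv[...,2]<90)&(P[...,1]<-.2)]; print(len(Kn),Kn.mean(0),Kn[:,:2].min(0),Kn[:,:2].max(0))
```

```text
[0.42546342 0.30146084 0.03186195] [4.69387972e-01 6.24343396e-01 1.78434792e+00 1.08189307e-05
 7.31164665e-01 1.90762911e-01]
0.025336584311831712 49.963257908821106 [0.42542871 0.3014865  0.03179891]
0.02548623011148637 6.5667 [ 0.72885242  0.17654155 -2.62300443]
((433.4307861328125, -94.38899230957031), (351.3047180175781, 151.7821807861328), 85.48342895507812) [[ 343.94318 -263.51965]
 [ 495.25403 -275.4721 ]
 [ 522.9184    74.74167]
 [ 371.60754   86.69412]]
32 [ 0.40981233 -0.26384908  0.12775274] [ 0.40258729 -0.27947419] [ 0.42047238 -0.24813796]
```

View pics/grip.png

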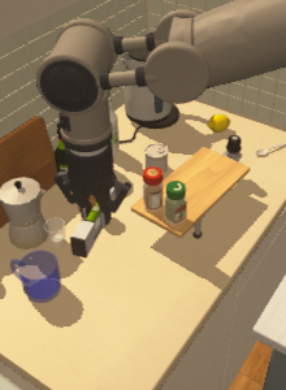

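Run:
```python
from h import *
from workcell import r, command_gripper, optics
b=np.arctan2(.9969,.0788); qb=quat(b-np.pi/2)
r.reach([.432,-.097,.32],qb); r.move_straight([.432,-.097,.145],speed=.2)
print(r.read_state()["contact_force"])
hit=r.move_straight([.432,-.097,.112],speed=.03,max_force=14)
s=r.read_state(); print(hit,s["eef_pos"],s["contact_force"])
r.hold(.5); s=r.read_state(); print(s["eef_pos"],s["contact_force"],s["time_s"])
```

```text
[ 0.06605469 -0.69799186 -2.70569687]
True [ 0.43187634 -0.0970393   0.12128772] [-1.57753613  0.31415045  4.47660716]
[ 0.4318674  -0.09705213  0.12125853] [-0.32148992  0.76076518  5.60936052] 10.3417
```

Run:
```python
from h import *
from workcell import r, command_gripper, optics
p=r.read_state()["eef_pos"]
r.move_straight([p[0],p[1],p[2]-.004],speed=.02,max_force=10); r.hold(.4)
s=r.read_state(); print(s["eef_pos"],s["contact_force"])
r.move_straight([p[0],p[1],.1225],speed=.02); command_gripper(.05,40)
r.move_straight([p[0],p[1],.24],speed=.2)
q=quat(np.arctan2(.9969,.0788)-np.pi/2)
r.reach([.419,-.261,.24],q)
for n in("scene","top"):
    im,d=optics.get_image(n); np.savez(f"{n}2.npz",im=im,d=d,**optics.camera_model(n))
    u,v=proj(np.array([.43,-.13,.131]),optics.camera_model(n)).astype(int)
    cv2.imwrite(f"pics/{n}2.png",cv2.resize(im[v-60:v+60,u-60:u+60],None,fx=4,fy=4,interpolation=cv2.INTER_CUBIC)[...,::-1])
    P=cloud(d,optics.camera_model(n)); M=(abs(P[...,2]-.131)<.008)&(np.hypot(P[...,0]-.432,P[...,1]+.097)<.1); Q=P[M]
    if len(Q)>20: print(n,len(Q),cv2.minAreaRect((Q[:,:2]*1000).astype(np.float32)))
print(r.read_state()["time_s"],r.read_state()["joint_positions"])
```

```text
[ 0.43185012 -0.09702392  0.12126379] [-2.309168    0.72285347  5.96322868]
scene 229 ((429.5896911621094, -98.8350601196289), (159.29612731933594, 26.637243270874023), 85.98772430419922)
13.1 [-7.10661203e-01  2.99412459e-01  1.63554233e+00  4.25864224e-04
  1.20824148e+00 -6.33059320e-01]
```

View pics/scene2.png

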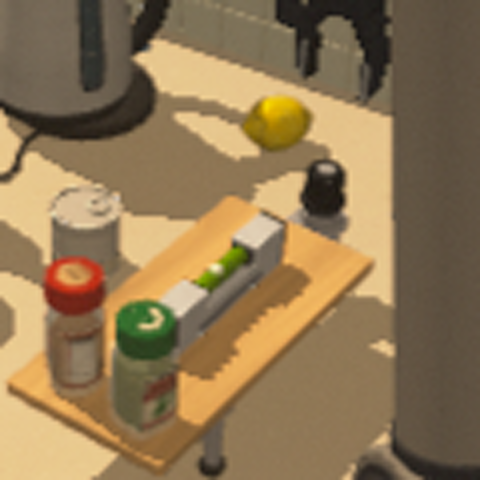

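View pics/top2.png

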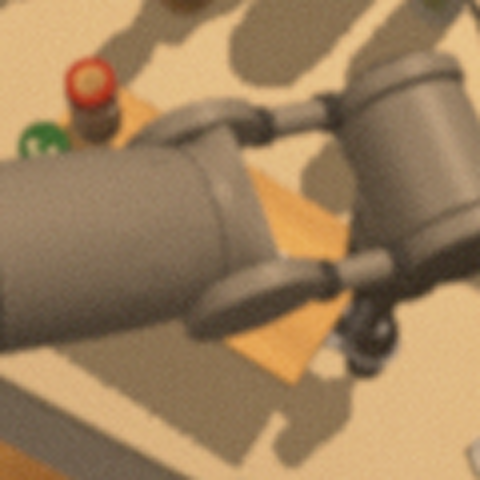

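The level lies centred on the board with the bubble towards the jars, and the knob is clear at about (323,185) in the scene crop. The arm blocks the top view, so I'll read the bubble from the scene camera.

```bash
cat >> h.py <<'E'
def read(n=8):
    from workcell import optics
    m=optics.camera_model("scene"); ax=[.0788,.9969]
    im=np.mean([optics.get_image("scene")[0].astype(float) for _ in range(n)],0)
    return [[round(float(x),1) for x in (bubble(im,m,[.4296+o,-.0988,.129],ax) or [99]*4)] for o in(-.003,0,.003)]
E
python3 - <<'E'
from h import *
from workcell import r, command_gripper
print(read())
r.move_straight([.419,-.261,.132],speed=.15,max_force=10)
s=r.read_state(); f0=s["contact_force"]; print(s["eef_pos"],f0)
command_gripper(0,60); s=r.read_state(); print(s["grip_width"],s["grip_force"],s["eef_pos"],s["contact_force"])
z=s["eef_pos"][2]
while z>.12:
    z-=.001; r.move_straight([.419,-.261,z],speed=.02); s=r.read_state(); F=s["contact_force"]-f0
    print(round(z,4),s["eef_pos"].round(4),F.round(1))
    if F[2]>11: break
r.hold(.3);s=r.read_state(); print(s["eef_pos"],s["contact_force"]-f0,s["time_s"]); np.save("f0.npy",f0)
print(read())
E
```

```text
[[8.9, -25.0, 33.0, 4.9], [7.5, -26.5, 32.0, 4.7], [6.9, -26.0, 31.5, 4.1]]
[ 0.41943882 -0.26137072  0.13270717] [ 1.12515033 -0.50698688  0.82294161]
0.03101878288031087 59.21394305303693 [ 0.42037569 -0.26159771  0.13320004] [6.81304803 0.82674771 1.21103967]
0.1322 [ 0.4204 -0.2616  0.1333] [4.8 1.7 1.1]
0.1312 [ 0.4204 -0.2616  0.1323] [4.1 1.4 1.2]
0.1302 [ 0.4204 -0.2616  0.1313] [4.6 0.3 1.3]
0.1292 [ 0.4204 -0.2616  0.1303] [5.  1.3 1.7]
0.1282 [ 0.4204 -0.2616  0.1293] [4.4 1.1 2.6]
0.1272 [ 0.4204 -0.2616  0.1287] [4.1 1.8 5.6]
0.1262 [ 0.4204 -0.2617  0.1284] [ 2.1  4.2 12.5]
[ 0.42045166 -0.26167402  0.12838755] [ 1.7225222   2.59285007 11.79365842] 16.7167
[[8.9, -25.0, 33.0, 4.9], [7.5, -26.5, 31.5, 5.0], [6.9, -26.0, 31.5, 4.1]]
```

```bash
cat >> h.py <<'E'
def turn(t0,t1,z=.1260,step=.1):
    from workcell import r
    b=np.arctan2(.9969,.0788)-np.pi/2; f0=np.load("f0.npy")
    for t in np.linspace(t0,t1,int(np.ceil(abs(t1-t0)/step))+1)[1:]:
        r.reach([.420,-.2613,z],quat(b-t))
    s=r.read_state(); print(t1,s["eef_pos"].round(4),(s["contact_force"]-f0).round(1),s["torque"].round(2),s["joint_positions"][5].round(3),s["time_s"])
E
python3 - <<'E'
from h import *
from workcell import r
turn(0,.3); turn(.3,.6); r.hold(2.5); print(r.read_state()["contact_force"]-np.load("f0.npy")); print(read())
E
```

```text
0.3 [ 0.4211 -0.2616  0.1285] [-0.1  4.  17.3] [ 0.74  0.17 -0.02] -0.332 17.8667
0.6 [ 0.4216 -0.2617  0.1288] [ 1.2  5.5 16.7] [ 0.97 -0.1   0.04] -0.032 18.6167
[ 1.31115285  4.66140365 18.04690091]
[[6.2, -25.0, 33.0, 2.2], [5.1, -26.5, 32.0, 2.4], [4.5, -27.0, 31.5, 2.2]]
```

Run:
```python
from h import *
from workcell import r
turn(.6,.98,.1270); r.hold(2.5); print(r.read_state()["contact_force"]-np.load("f0.npy"),r.read_state()["grip_force"]); print(read(12))
from workcell import optics
im,_=optics.get_image("scene"); u,v=proj(np.array([.43,-.13,.131]),optics.camera_model("scene")).astype(int)
cv2.imwrite("pics/b3.png",cv2.resize(im[v-35:v+45,u-50:u+50],None,fx=7,fy=7,interpolation=cv2.INTER_CUBIC)[...,::-1])
```

```text
0.98 [ 0.422  -0.262   0.1293] [ 5.4  3.1 10.8] [ 0.69 -0.73  0.05] 0.348 22.5167
[ 4.36179184  2.68584617 10.16500262] 60.2179722301662
[[4.8, -25.0, 33.0, 0.8], [3.8, -26.5, 32.5, 0.8], [2.8, -27.0, 32.0, 0.3]]
```

View pics/b3.png

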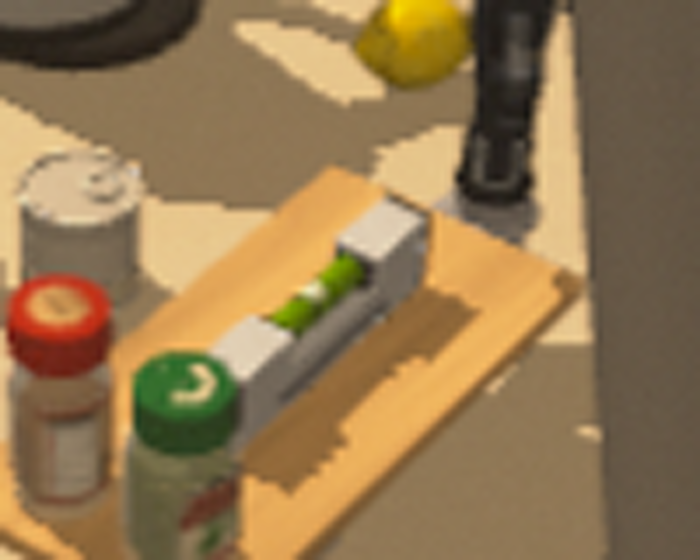

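By eye the bubble at about (313,291) now sits between the lines at about (297,305) and (331,284). I'll check that against profiles, using the worktop picture as the zero reference.

Run:
```python
from h import *
from workcell import optics,r
m=optics.camera_model("scene")
im=np.mean([optics.get_image("scene")[0].astype(float) for _ in range(12)],0); np.save("im3.npy",im)
a=np.arctan2(.961,-.275); z0=np.load("scene0.npz"); z2=np.load("scene2.npz")
for nm,I,c,ax in(("worktop",z0["im"],[.4249,.3012,.0395],[np.cos(a),np.sin(a)]),("before",z2["im"],[.4296,-.0988,.1295],[.0788,.9969]),("now",im,[.4296,-.0988,.1295],[.0788,.9969])):
    s,p=profile(I,m,c,ax,.1); k=slice(None,None,6)
    print(nm); print("s",*(s[k]*1e3).round().astype(int)); 
    for ch in(1,2): print("RGB"[ch],*p[k,ch].round().astype(int))
```

```text
worktop
s -100 -97 -94 -91 -88 -85 -82 -79 -76 -73 -70 -67 -64 -61 -58 -55 -52 -49 -46 -43 -40 -37 -34 -31 -28 -25 -22 -19 -16 -13 -10 -7 -4 -1 2 5 8 11 14 17 20 23 26 29 32 35 38 41 44 47 50 53 56 59 62 65 68 71 74 77 80 83 86 89 92 95 98
G 201 202 201 203 206 197 147 90 147 205 203 207 204 203 207 208 209 209 210 206 205 197 113 90 129 139 140 142 143 152 114 123 193 207 198 152 119 136 143 147 147 151 147 128 76 192 205 205 207 205 207 208 209 211 212 209 206 203 146 63 45 45 45 45 43 44 64
B 141 142 143 146 147 141 107 70 127 178 176 178 177 177 180 179 180 182 183 179 178 169 99 49 24 15 15 20 17 17 24 50 132 161 154 89 38 14 15 19 18 22 14 20 48 165 178 177 178 177 180 182 181 181 182 181 178 175 125 50 32 32 33 30 32 32 46
before
s -100 -97 -94 -91 -88 -85 -82 -79 -76 -73 -70 -67 -64 -61 -58 -55 -52 -49 -46 -43 -40 -37 -34 -31 -28 -25 -22 -19 -16 -13 -10 -7 -4 -1 2 5 8 11 14 17 20 23 26 29 32 35 38 41 44 47 50 53 56 59 62 65 68 71 74 77 80 83 86 89 92 95 98
G 197 197 196 196 200 196 168 115 103 159 198 204 203 203 203 205 207 207 208 206 208 206 177 117 96 121 137 143 139 144 
[... 437 characters left out ...]
70 -67 -64 -61 -58 -55 -52 -49 -46 -43 -40 -37 -34 -31 -28 -25 -22 -19 -16 -13 -10 -7 -4 -1 2 5 8 11 14 17 20 23 26 29 32 35 38 41 44 47 50 53 56 59 62 65 68 71 74 77 80 83 86 89 92 95 98
G 198 198 198 197 200 199 175 123 106 158 198 205 203 203 204 205 206 207 207 206 209 207 178 116 93 122 135 140 137 143 142 135 136 169 194 200 168 137 135 136 141 142 148 138 119 149 195 205 204 203 203 204 206 207 208 209 208 178 133 107 118 158 180 194 200 196 174
B 139 139 138 139 142 140 116 78 79 135 172 177 176 176 178 179 179 180 180 179 181 179 156 100 50 13 -3 -3 0 -4 1 1 24 94 141 157 115 54 10 -7 -2 -1 -2 -4 12 110 170 178 176 176 176 178 179 180 180 182 182 148 87 47 54 104 127 136 142 138 118
```

Run:
```python
from h import *
from workcell import optics,r
turn(.98,1.22,.1268); r.hold(2.5); print(r.read_state()["contact_force"]-np.load("f0.npy")); print(read(12))
m=optics.camera_model("scene")
im=np.mean([optics.get_image("scene")[0].astype(float) for _ in range(12)],0)
s,p=profile(im,m,[.4296,-.0988,.1295],[.0788,.9969],.1); k=slice(75,350,6)
print("s",*(s[k]*1e3).round().astype(int)); 
for ch in(1,2): print("RGB"[ch],*p[k,ch].round().astype(int))
cv2.imwrite("pics/b4.png",cv2.resize(im[160:220,320:400],None,fx=9,fy=9,interpolation=cv2.INTER_CUBIC)[...,::-1])
```

```text
1.22 [ 0.4223 -0.2623  0.1294] [ 5.1  2.9 12. ] [ 0.64 -0.8   0.01] 0.588 27.0167
[ 4.14604689  2.44576372 13.28822679]
[[3.9, -25.0, 33.0, -0.1], [2.8, -26.5, 32.5, -0.2], [1.9, -27.0, 32.0, -0.6]]
s -62 -59 -56 -53 -50 -47 -44 -41 -38 -35 -32 -29 -26 -23 -20 -17 -14 -11 -8 -5 -2 1 4 7 10 13 16 19 22 25 28 31 34 37 40 43 46 49 52 55 58 61 64 67 70 73
G 203 203 205 206 207 207 207 206 210 197 147 96 107 131 140 138 140 143 139 137 167 197 203 186 146 132 134 138 141 144 147 125 124 173 202 204 204 203 204 206 207 208 208 208 201 163
B 176 177 178 179 180 181 180 179 182 171 129 71 28 3 -5 -1 -2 -2 3 20 102 157 159 137 78 27 -4 -5 -2 -2 -1 -5 52 148 176 177 176 175 177 179 180 180 180 181 173 127[ WARN:0@17.119] global loadsave.cpp:1063 imwrite_ Unsupported depth image for selected encoder is fallbacked to CV_8U.
```

View pics/b4.png

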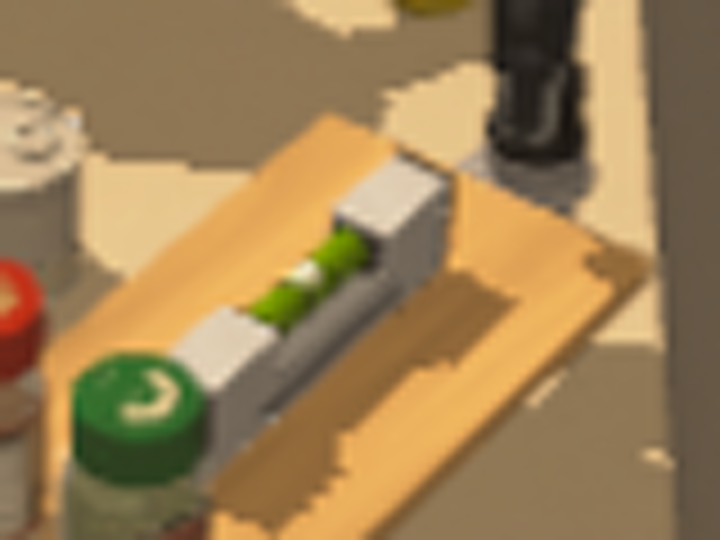

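Run:
```python
from workcell import r
s=r.read_state(); print(s["contact_force"],s["eef_pos"],s["grip_force"]); print(r.finish_job())
```

```text
[ 5.33368714  2.00907837 13.80695608] [ 0.4223373  -0.26231075  0.1294319 ] 60.41504317894578
the job is handed in; nothing more can be done
None
```

I handed the job in at about 30 s with the level bedded on the board and let go, and the gripper still holding the knob down at about 13 N after a 1.22 rad clockwise turn; the bubble reads within about 1 mm of centre on the scene camera alone (the arm blocked the top view), and no verdict came back.

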